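Load the tongued battery pack into the power base

ROBOT

A 7-joint arm with a two-finger parallel gripper is mounted at the origin on the work surface. World frame = base frame: x ahead of the robot, y to its left, z up, the work surface at z = 0. Lengths are in m, angles in rad, forces in N, time in s.
With the tool pointing down it reaches from about 0.4 to 0.85 m from the base axis. Payload 10.4 kg.
Tool frame: the origin (TCP) lies between the finger pads; the fingertips stand r.nose_length ahead of it and the grasp point (between the pads) lies 6 mm ahead of it (r.nose_length is the distance from the TCP to the fingertips, in m); z points along the fingers, x is the direction in which the jaws open and shut, and the axes are right-handed (so a half turn about z gives the same grasp; the last joint's range is limited). The gripper opens to 87 mm and grips with 3 to 60 N. Pads are 19 mm wide; open, the fingers measure 117 mm over their backs; the gripper's body (75 mm by 190 mm) begins 51 mm behind the grasp point.
Start: joints at [-1.162, 0.332, -0.065, 1.46, 0.022, 1.35, -0.088], TCP at [0.262, 0.568, 0.248] pointing down, gripper open.
Joint ranges: [-2.6, 2.6], [-0.5, 2.12], [-1.47, 1.34], [0.16, 2.42], [-1.27, 4.41], [0.06, 2.06], [-2.6, 2.6]. Speed limits (rad/s): [2.22, 2.22, 2.79, 2.79, 3.14, 3.14, 3.14].

INTERFACE

Orientations are given as a unit quaternion [x, y, z, w].
In Python, from bench import r gives the robot as it stands. The module is installed in compiled form; this text tells all that it offers.
- The arm moves only by the shell command python3 -m creep 'ROWS' [OPENING] [FORCE]. ROWS is JSON, a list of rows, each an object of numbers: "x", "y", "z": the shift along the world's x, y, z in m; "spin": the turn about the world's z in degrees. In form: [{"x": .., "y": .., "z": .., "spin": ..}, ...]. A call has 1 to 12 rows; each row is the pose to reach, as a shift and turn from the pose commanded when the call began; what a row does not reach only later rows make up. A row lasts 1/8 s, in which the tool goes at most 62.5 mm and 10.7 degrees, less where a joint would pass 70% of its speed; a pose out of reach is approached as far as the arm can. A call with a gripper value outside its range is refused whole. OPENING is the finger opening in m, from 0 to 0.087, set as the call begins (- or left out, the last holds). The fingers move at their own pace and stop on an object; FORCE is the grip in N (left out, the last holds). Time passes only in rows, so rows that repeat a pose let the fingers close. It gives the time, the measured TCP pose, the force and the opening at its end, in the units of the state.
- r.read_state(): the state, without advancing time (a new reading comes with each control period).
- r.camera(name): name is "scene" or "side" or "wrist"; returns a dict with "pixels" (400x640x3 uint8, blue, green, red), "z_map" (400x640 float32, m along the optical axis (not along the pixel's ray), 0 where there is no reading), "K" (3x3 intrinsics, pixels), "R" (3x3) and "t" (3): a world point X has camera coordinates R X + t. Camera axes: x right, y down, z forward; pixel columns grow to the right and rows downward; lengths in m; the calibration is good to about 2 mm. A picture is of the moment at which its call begins.
- r.close_job(): hands the job in, once; it reports no verdict.
The state is a dict: "time": time; "joint_positions": joint angles; "joint_vel": joint speeds; "joint_torque": joint torques, N m; "ee_pos": TCP position; "eef_rot": TCP orientation; "ft_force": force on the tool from outside, world axes, zero at the start; "torque": the same for the moment, N m; "width": finger opening in m.
Only numpy, scipy, OpenCV 4.12 (cv2) and the standard library are available. Lean on these libraries where they do the work, as an engineer would, in place of code of your own. Each camera call takes 0.05 s, during which the arm holds its last target. There are 200 camera calls.

TASK

Slide the catch of the power base's battery bay fully open, then take the larger battery pack, the one with a tongue at one end, out of its sloping charging cradle and load it: tuck the tongue under the bay's metal lip with the pack tilted, rock the pack down until it lies flat on the bay floor, and slide the catch fully shut over it. Leave the smaller, blunt pack in its cradle and the other things on the desk where they are.

Things in the scene. Friction and masses are not known exactly. Their poses are not given: they have to be found in the camera images.
- pack_mid (a point): Centre, half-way up, of the main block of the tongued battery pack: dark grey plastic, 100 (x) x 56 (y) x 36 (z) mm, 0.2 to 0.42 kg. z points out of its top face, -x to the tongue. It starts in a white cradle, tilted 25 degrees: tongue end low and towards the robot, top face leaning to the robot. Grip it across its 56 mm width at mid-length, fingers along its z.
- tongue_tip (a point): Middle of the tongue's end face, 74 mm along -x and 12 mm along -z from pack_mid; axes as pack_mid. The tongue sticks out of the block's -x end, level with the underside: 24 mm long, 40 mm wide, 12 mm thick, two brass strips on top. The whole pack is 124 mm long.
- pack: The tongued battery pack; origin on its underside, under the centre of its main block, 18 mm below pack_mid; axes as pack_mid.
- bay (a point): Centre of the battery bay's floor, 10 mm above the desk, on the fixed power base (plywood plate 210 x 84 mm). z up, x from lip end to catch end. A loaded pack has pack_mid 18 mm above this point, axes along the bay's. Side walls at y = +-29 mm, 7 mm thick, up to 17 mm high, only at x -50 to -30 and 29 to 51 mm: the middle is open for fingers.
- lip (a point): Middle of the lower front edge of the bay's fixed aluminium lip, at bay x = -64.5 mm, 17 mm above the bay floor; axes as bay. The lip is 6 mm thick and overhangs 11 mm: the end wall behind it, which the tongue's tip faces, is at bay x = -75.5 mm. A pack tilted 22 to 26 degrees, tongue low, goes under it with some play.
- heel_wall (a point): Top middle of the heel wall at the bay's other end, at bay x = +51.25 mm, 38 mm above the bay floor, 48 mm wide; axes as bay. End wall to heel wall is 126.75 mm, for the 124 mm pack; between lip and heel wall there is too little length for the pack to go in flat.
- catch (a joint): Sliding catch on top of the heel wall, in m: 0 = shut (its steel tab covers the last 12 mm of the bay, 2.5 mm above a loaded pack), 0.026 = fully open (moved along bay +x, tab 14 mm clear of the bay). It stays where it is left; about 1.5 N moves it. It starts shut or within 5 mm of it.
- catch_knob (a point): Point in the catch's upright black knob, 16 mm (bay x) x 22 mm (bay y) wide, 60 mm above the bay floor; the knob's top is 12 mm higher, the tab it stands on 15.5 mm lower. At bay x = 70 mm when shut; it moves with the catch; axes as bay.
- cradle: White charging cradle that holds the tongued pack, grey foot 132 x 80 mm; origin on the desk, 50 mm under the pack's underside centre. Its 25 degree slope falls along -x. Guides 9 mm high beside the pack at its two ends, and an 11 mm stop at the tongue's tip: lift the pack square to the slope. At mid-length it is only 40 mm wide, leaving room for fingers.
- blunt_mid (a point): Centre of the other, smaller pack, a dark grey block 76 x 44 x 36 mm without a tongue, in the second cradle, tilted alike. Leave it.
- blunt: The blunt pack, origin under its centre. Leave it.
- screwdriver: Bystander: screwdriver lying on the desk.
- wrench: Bystander: wrench 150 mm long lying on the desk.
- board: Bystander: circuit board 68 x 54 mm on a clear tray.
- tape: Bystander: roll of tape 90 mm wide.
- servo: Bystander: small motor block 54 x 20 x 42 mm.
Things that resemble listed ones, but are neither listed nor needed, are in the scene too. What is shaped like the part that bears bay but blue or pink is not meant.

How it is judged:
On the way, in this order (a step that is already met when the one before it is completed fails the run):
1. the catch is slid open, at least 21 of its 26 mm (value of joint catch above 0.021 m), for 0.2 s.
2. the tongued pack is out of its cradle, 50 mm from where it lay (distance of pack_mid from where it was at the start of the episode above 0.05 m), for 0.1 s.
3. the tongue's tip is under the lip with the pack still tilted more than 8 degrees (x of tongue_tip in the frame of bay between -0.086 and -0.0675 m and z of tongue_tip in the frame of bay below 0.017 m and y of tongue_tip in the frame of bay between -0.015 and 0.015 m and angle between pack's own z axis and vertical above 0.14 rad), for 0.05 s.
4. the pack lies flat on the bay floor (z of pack_mid in the frame of bay between 0.0155 and 0.0205 m and x of pack_mid in the frame of bay between -0.003 and 0.003 m and y of pack_mid in the frame of bay between -0.003 and 0.003 m and x of tongue_tip in the frame of bay below -0.07 m and angle between pack's own z axis and vertical below 0.04 rad and value of joint catch above 0.018 m), for 0.1 s.
5. the catch is slid shut over the pack (value of joint catch below 0.005 m and z of pack_mid in the frame of bay between 0.0155 and 0.0205 m and x of pack_mid in the frame of bay between -0.003 and 0.003 m and y of pack_mid in the frame of bay between -0.003 and 0.003 m and x of tongue_tip in the frame of bay below -0.07 m and angle between pack's own z axis and vertical below 0.04 rad), for 0.2 s.
At the end, for the whole second after the job is handed in: The tongued pack lies at rest in the bay, top up, tongue under the lip: its centre within 3 mm of the loaded place along and across the bay and 2.5 mm in height, tilted less than 2.3 degrees; the catch is shut to within 5 mm; the blunt pack is within 30 mm of where it was (all of step 5 and linear speed of pack below 0.02 m/s and angular speed of pack below 0.1 rad/s and distance of blunt_mid from where it was at the start of the episode below 0.03 m); the robot touches nothing.
It fails at once if the blunt pack is moved more than 30 mm (distance of blunt_mid from where it was at the start of the episode above 0.03 m).
It fails at once if a bystander (screwdriver, wrench, board, tape or motor) is moved more than 40 mm (distance of any of screwdriver, wrench, board, tape, servo from where it was at the start of the episode above 0.04 m).
It also fails if it takes over 61 s, if anything falls off the work surface, if the arm or the gripper's body presses on something with over 40 N, if the wrist force passes 120 N, or if a joint passes its speed limit or range.

## Working session

There is one attempt and no reset: what is moved stays moved. The work goes in short steps, Python scripts to look and compute and a shell command to move; the robot and the scene stay as the last step left them, time stands still between calls to the robot, and variables do not carry over. Pictures are saved under pics/ and viewed, about 8 in all and at most 12, crops included, and the job is handed in when it is done.

```bash
mkdir -p pics; cat > h.py <<'E'
import numpy as np, cv2
from bench import r
def shot(n,f):
    c=r.camera(n); cv2.imwrite(f'pics/{f}.png',c['pixels']); np.savez(f'pics/{f}.npz',**{k:np.array(v) for k,v in c.items()}); return c
def world(c):
    K,R,t,z=c['K'],c['R'],c['t'],c['z_map']
    v,u=np.mgrid[:z.shape[0],:z.shape[1]]
    P=np.stack([(u-K[0,2])/K[0,0]*z,(v-K[1,2])/K[1,1]*z,z],-1)
    W=(P-t)@R; W[z<=0]=np.nan
    return W
E
python3 - <<'E'
from h import *
import cv2
s=r.read_state();print(s, r.nose_length)
for n in('scene','side'):
    c=shot(n,n+'0'); print(n,c['R'].tolist(),c['t'])
cv2.imwrite('pics/both.png',cv2.resize(np.hstack([cv2.imread('pics/scene0.png')]),(800,500)))
E
```

```text
{'time': 0.0, 'joint_positions': array([-1.16158483,  0.33285682, -0.0646938 ,  1.46094703,  0.02160235,
        1.34992734, -0.08850897]), 'joint_vel': array([ 0.00193004, -0.00182975,  0.00060836, -0.00255194,  0.00108243,
       -0.00043895, -0.00102767]), 'joint_torque': array([-5.95520960e-04, -6.23267269e+01,  2.44048593e-02, -3.89898384e+01,
       -6.13406883e-02,  3.98513430e-02,  1.01666101e-04]), 'ee_pos': array([0.26142953, 0.56729611, 0.24676058]), 'eef_rot': array([ 8.42172723e-01,  5.39207366e-01, -5.87111446e-04,  4.19335976e-04]), 'ft_force': array([-0.02375559,  0.34647271, -0.38042703]), 'torque': array([ 0.03718074, -0.00050411, -0.04719711]), 'width': 0.08700095393967797} 0.025
scene [[-0.10211320644392681, 0.9946779856154828, -0.013733098764137003], [0.5349247360791316, 0.04326527007203528, -0.8437912319621871], [-0.8387063966611984, -0.09350840249688477, -0.5364958143938022]] [ 0.13900192 -0.19851884  1.68853047]
side [[0.9733108393808634, -0.22944942404869234, -0.0043556569472534236], [-0.1409503647773031, -0.5827097094702653, -0.8003639104546284], [0.1811049546888874, 0.7796168009303048, -0.5994986564574886]] [-0.47930991  0.04996381  1.43030786]
```

View pics/scene0.png

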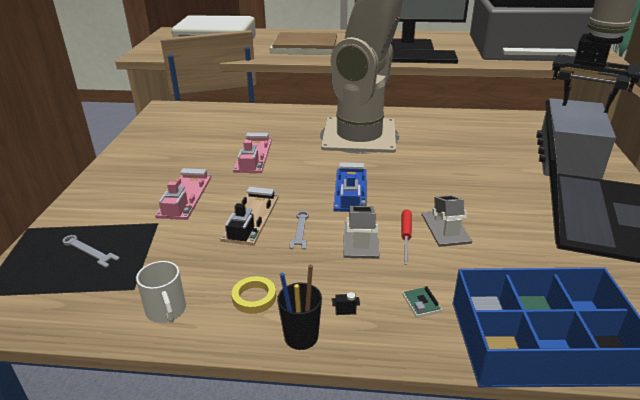

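View pics/side0.png

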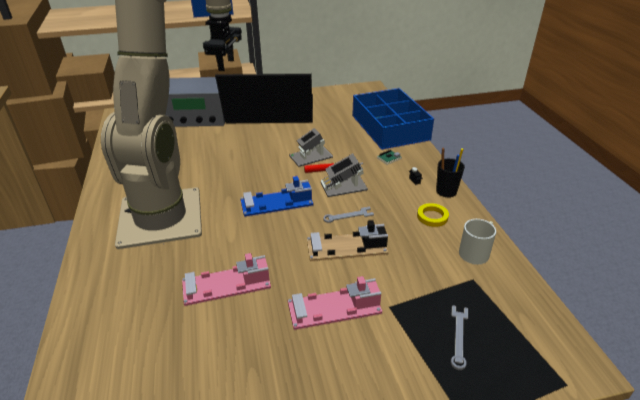

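Scene picture: plywood base at about (250,215) with a black knob at (240,215), pack cradles at (361,230) and (447,220). The side view has the same things at (347,243), (345,175) and (312,147).

```bash
python3 - <<'E'
from h import *
for n,pts in(('scene',[(260,193),(240,210),(240,222),(262,208),(361,212),(361,225),(361,250),(449,205),(449,212),(300,230),(406,225),(350,180)]),('side',[(317,242),(371,228),(343,243),(344,168),(311,138),(345,187)])):
    c=np.load(f'pics/{n}0.npz'); W=world(c)
    for u,v in pts: print(n,u,v,W[v,u].round(4),c['pixels'][v,u])
c=r.camera('wrist');print(c['R'].round(3).tolist(),c['t'],(-c['R'].T@c['t']).round(3),c['K'])
E
```

```text
scene 260 193 [ 0.4284 -0.2427  0.0316] [116 119 123]
scene 240 210 [ 0.5712 -0.2584  0.0739] [24 24 25]
scene 240 222 [ 0.5814 -0.2586  0.0471] [34 33 34]
scene 262 208 [ 0.4656 -0.2317  0.0104] [133 165 191]
scene 361 212 [0.5959 0.0206 0.1007] [111 113 115]
scene 361 225 [0.6129 0.0219 0.0779] [ 97  99 101]
scene 361 250 [0.6117 0.0241 0.0075] [130 133 135]
scene 449 205 [0.5335 0.2186 0.0886] [ 97  98 100]
scene 449 212 [0.5383 0.22   0.0727] [94 95 98]
scene 300 230 [ 0.5473 -0.1236  0.0074] [170 160 155]
scene 406 225 [0.5315 0.1269 0.0258] [ 59  63 211]
scene 350 180 [ 0.4176 -0.0115  0.0752] [88 50 31]
side 317 242 [ 0.4182 -0.252   0.033 ] [189 178 171]
side 371 228 [ 0.56   -0.2707  0.0688] [13 11 11]
side 343 243 [ 0.4918 -0.2455  0.0083] [114 157 188]
side 344 168 [0.5609 0.0031 0.0833] [70 72 73]
side 311 138 [0.5019 0.2073 0.0831] [92 95 97]
side 345 187 [0.5661 0.004  0.0108] [114 118 121]
[[0.418, 0.908, -0.002], [0.881, -0.405, 0.243], [0.22, -0.103, -0.97]] [-0.62430823 -0.02866671  0.39047958] [0.201 0.596 0.385] [[294.73126863   0.         314.60954177]
 [  0.         294.73126863 203.62637477]
 [  0.           0.           1.        ]]
```

```bash
python3 -m creep '[{"x":0.05,"y":-0.03,"z":0.05,"spin":5},{"x":0.29,"y":-0.55,"z":0.05,"spin":25},{"x":0.29,"y":-0.55,"z":0.05,"spin":25},{"x":0.29,"y":-0.55,"z":0.05,"spin":25},{"x":0.29,"y":-0.55,"z":0.05,"spin":25},{"x":0.29,"y":-0.55,"z":0.05,"spin":25},{"x":0.29,"y":-0.55,"z":0.05,"spin":25},{"x":0.29,"y":-0.55,"z":0.05,"spin":25},{"x":0.29,"y":-0.55,"z":0.05,"spin":25},{"x":0.29,"y":-0.55,"z":0.05,"spin":25},{"x":0.29,"y":-0.55,"z":0.05,"spin":25}]'
python3 - <<'E'
from h import *
s=r.read_state();print(s['time'],s['ee_pos'],s['eef_rot'])
c=shot('wrist','w1')
E
```

```text
time: 1.52
ee_pos: [0.5523, 0.013, 0.2975]
eef_rot: [0.708, 0.707, -0.0, 0.001]
ft_force: [0.2, 0.3, -0.9]
width: 0.0873
1.525 [0.55228474 0.01299284 0.29747755] [ 7.07518008e-01  7.06694959e-01 -4.92915680e-04  5.10584114e-04]
```

View pics/w1.png

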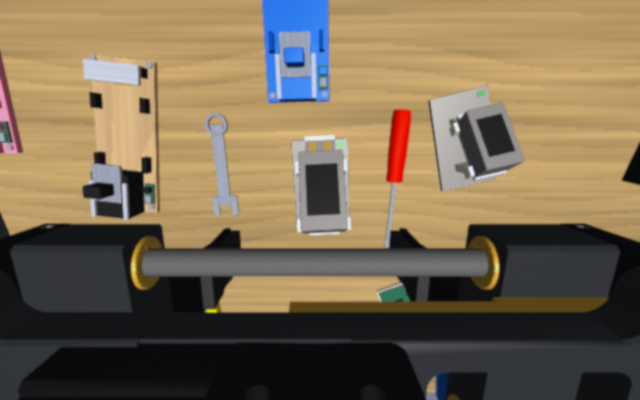

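Wrist view: tongued pack at (322,185) with brass strips at (320,142), blunt pack at (495,135), plywood bay at (120,135) with lip at (113,70) and knob at (98,190); wrench at (220,165), screwdriver at (398,150).

```bash
cat > m.py <<'E'
from h import *
c=np.load('pics/w1.npz');W=world(c);px=c['pixels']
def reg(u0,u1,v0,v1):return W[v0:v1,u0:u1].reshape(-1,3),px[v0:v1,u0:u1].reshape(-1,3)
# pack
P,_=reg(288,356,130,238);P=P[np.isfinite(P).all(1)]
z=P[:,2];seed,_=reg(308,338,165,212)
for _ in range(4):
    m=seed.mean(0);n=np.linalg.svd(seed-m,full_matrices=False)[2][2];n*=np.sign(n[2])
    seed=P[abs((P-m)@n)<.0025]
ex=-np.cross([0,0,1],n);ex=np.cross(n,np.cross([0,0,1.],n));ex/=np.linalg.norm(ex)
print('n',n,'tilt',np.degrees(np.arccos(n[2])),'N',len(seed))
# n leans towards robot -> +x of pack is up slope
g=np.array([0,0,1.])-n*n[2];g/=np.linalg.norm(g);e2=np.cross(n,g)
q=np.c_[(seed-m)@g,(seed-m)@e2].astype(np.float32)
(cx,cy),wh,a=cv2.minAreaRect(q);print('rect',wh,a)
ct=m+cx*g+cy*e2;print('top centre',ct,'pack_mid',ct-.018*n,'yaw',np.degrees(np.arctan2(g[1],g[0])))
print('percentiles',np.percentile(q,[1,99],axis=0))
# bay
for nm,b,zr in(('lip',(75,155,50,95),(.026,.040)),('plate',(75,170,50,220),(.001,.016)),('heel',(75,155,150,225),(.045,.056)),('knob',(75,155,165,215),(.072,.095))):
    A,col=reg(*b);k=np.isfinite(A).all(1)&(A[:,2]>zr[0])&(A[:,2]<zr[1])
    if nm=='plate':
        cc=col.astype(int);k&=(cc[:,2]-cc[:,0]<200)
    A=A[k]
    R=cv2.minAreaRect((A[:,:2]*1000).astype(np.float32));print(nm,len(A),np.round(R[0],1),np.round(R[1],1),R[2],'z',np.median(A[:,2]),'corners',cv2.boxPoints(R).round(1).tolist())
E
python3 m.py
```

```text
Traceback (most recent call last):
  File "m.py", line 8, in <module>
    m=seed.mean(0);n=np.linalg.svd(seed-m,full_matrices=False)[2][2];n*=np.sign(n[2])
                     ~~~~~~~~~~~~~^^^^^^^^^^^^^^^^^^^^^^^^^^^^
numpy.linalg.LinAlgError: SVD did not converge
```

```bash
sed -i 's/^z=P\[:,2\];seed,_=reg(308,338,165,212)/seed,_=reg(308,338,165,212);seed=seed[np.isfinite(seed).all(1)]/' m.py; python3 m.py
```

```text
n [-0.42147222 -0.02011859  0.90661812] tilt 24.95789417307926 N 3635
rect (0.09997987002134323, 0.05591917410492897) 0.0043837581761181355
top centre [0.55434066 0.02193286 0.08327819] pack_mid [0.56192716 0.02229499 0.06695906] yaw 2.7328868191940803
percentiles [[-0.05007276 -0.02732904]
 [ 0.04760912  0.02732578]]
lip 1165 [ 422.4 -245.7] [69.6 41.7] 83.46232604980469 z 0.03363177850040644 corners [[397.79998779296875, -278.0], [439.20001220703125, -282.70001220703125], [447.1000061035156, -213.5], [405.70001220703125, -208.8000030517578]]
plate 8034 [ 499.5 -268.8] [144.4 255.2] 83.283203125 z 0.010304062069524268 corners [[364.3999938964844, -325.6000061035156], [617.7999877929688, -355.3999938964844], [634.7000122070312, -212.0], [381.29998779296875, -182.1999969482422]]
heel 1538 [ 564.6 -261.2] [50.1 73.4] 83.64112854003906 z 0.05261395089116759 corners [[525.4000244140625, -282.0], [598.2999877929688, -290.1000061035156], [603.7999877929688, -240.3000030517578], [530.9000244140625, -232.1999969482422]]
knob 318 [ 558.6 -260.6] [23.1 16. ] 80.78776550292969 z 0.08202194645641071 corners [[548.9000244140625, -270.70001220703125], [564.7000122070312, -273.29998779296875], [568.4000244140625, -250.39999389648438], [552.5999755859375, -247.89999389648438]]
```

```bash
cat > b.py <<'E'
import sys
from h import *
f=sys.argv[1]; c=np.load(f'pics/{f}.npz');W=world(c).reshape(-1,3);px=c['pixels'].reshape(-1,3).astype(int)
a=np.radians(float(sys.argv[2]) if len(sys.argv)>2 else -6.5);ux=np.array([np.cos(a),np.sin(a)]);uy=np.array([-ux[1],ux[0]])
o=np.array([.49,-.252])
X=(W[:,:2]-o)@ux*1000;Y=(W[:,:2]-o)@uy*1000;Z=W[:,2]*1000
k=np.isfinite(X)&(abs(Y)<60)&(X>-120)&(X<130)&(Z>3);X,Y,Z,C=X[k],Y[k],Z[k],px[k]
for nm,lo,hi,x0,x1 in(('lip',31,37,-110,-40),('ply',7,14,-120,130),('wall17',24,30,-45,60),('heeltop',45,50,20,110),('tab',51,57,20,110),('knob',75,86,20,110)):
    s=(Z>lo)&(Z<hi)&(X>x0)&(X<x1)
    if s.sum()<5: print(nm,s.sum());continue
    print(nm,s.sum(),'x',np.percentile(X[s],[1,5,95,99]).round(1),'y',np.percentile(Y[s],[1,5,95,99]).round(1),'z',np.median(Z[s]).round(1))
E
python3 b.py w1
```

```text
lip 1106 x [-88.5 -87.5 -66.2 -65.3] y [-35.2 -32.3  30.1  32.4] z 33.7
ply 5671 x [-97.4 -92.9  61.7 104.3] y [-41.7 -36.6  39.7  40.9] z 10.7
wall17 297 x [-44.8 -43.4  50.7  57.8] y [-37.3 -36.   34.3  35.5] z 25.8
heeltop 521 x [ 50.6  53.4 108.8 109.7] y [-24.2 -19.3  23.   23.5] z 48.5
tab 1006 x [ 38.7  40.3 102.4 108.5] y [-24.5 -21.7  22.2  23.3] z 54.7
knob 288 x [61.4 61.6 76.  76.7] y [-11.6  -9.6  10.1  10.6] z 82.2
```

Both sets of measurements agree with the given sizes: pack_mid ≈ (0.562,0.022,0.067), tilt 25°, and bay ≈ (0.489,-0.252), yaw -6.5°. Now to the knob.

```bash
python3 -m creep '[{"x":0.006,"y":-0.274,"z":-0.05,"spin":-6.4},{"x":0.006,"y":-0.274,"z":-0.10,"spin":-6.4},{"x":0.006,"y":-0.274,"z":-0.10,"spin":-6.4},{"x":0.006,"y":-0.274,"z":-0.10,"spin":-6.4},{"x":0.006,"y":-0.274,"z":-0.10,"spin":-6.4},{"x":0.006,"y":-0.274,"z":-0.10,"spin":-6.4},{"x":0.006,"y":-0.274,"z":-0.10,"spin":-6.4}]' 0.06 10
python3 - <<'E'
from h import *
s=r.read_state();print(s['time'],s['ee_pos'],s['eef_rot'],s['joint_vel'].round(3))
shot('wrist','w2')
s=r.read_state();print(s['time'],s['ee_pos'],s['eef_rot'],s['joint_vel'].round(3))
E
python3 b.py w2
```

```text
time: 2.45
ee_pos: [0.558, -0.2548, 0.1975]
eef_rot: [0.744, 0.669, 0.0, -0.0]
ft_force: [0.6, 1.6, 0.7]
width: 0.0601
2.45 [ 0.55797492 -0.25484666  0.19746559] [ 7.43561931e-01  6.68666864e-01  2.88999799e-04 -4.43147677e-04] [-0.019 -0.014 -0.008 -0.003  0.001  0.     0.003]
2.5 [ 0.55828472 -0.25445986  0.19780121] [ 7.43222736e-01  6.69043841e-01  5.12186809e-04 -2.04133851e-04] [-0.006 -0.007 -0.    -0.002  0.002 -0.001  0.005]
lip 2099 x [-88.5 -87.5 -65.7 -65.1] y [-35.1 -32.4  28.9  31.7] z 33.6
ply 9916 x [-97.  -72.9  75.7 105. ] y [-42.7 -40.6  37.7  40. ] z 10.6
wall17 475 x [-44.6 -43.5  48.9  50.5] y [-36.7 -36.4  33.5  34.1] z 25.8
heeltop 869 x [ 50.7  53.7 108.8 109.7] y [-24.8 -21.9  19.5  22.5] z 48.6
tab 1737 x [ 38.8  40.7 101.  108.5] y [-24.7 -23.2  21.1  22.5] z 54.7
knob 440 x [61.4 61.7 76.1 76.6] y [-11.2 -10.3   8.4   9.3] z 82.3
```

```bash
python3 -m creep '[{"y":-0.005,"z":-0.05},{"y":-0.005,"z":-0.09},{"y":-0.005,"z":-0.113},{"y":-0.005,"z":-0.113},{"y":-0.005,"z":-0.113}]' 0.06 10
python3 -m creep '[{},{},{},{},{},{}]' 0.0 12
```

```text
invalid input at $[0]: expected keys x, y, z, spin
invalid input at $[0]: expected keys x, y, z, spin
```

```bash
python3 -m creep '[{"x":0.007,"y":-0.0008},{"x":0.014,"y":-0.0016},{"x":0.021,"y":-0.0024},{"x":0.0265,"y":-0.003},{"x":0.0265,"y":-0.003},{"x":0.0265,"y":-0.003}]'
```

```text
invalid input at $[0]: expected keys x, y, z, spin
```

```bash
python3 -m creep '[{"x":0,"y":-0.005,"z":-0.05,"spin":0},{"x":0,"y":-0.005,"z":-0.09,"spin":0},{"x":0,"y":-0.005,"z":-0.113,"spin":0},{"x":0,"y":-0.005,"z":-0.113,"spin":0},{"x":0,"y":-0.005,"z":-0.113,"spin":0}]' 0.06 10 &&
python3 -m creep '[{"x":0,"y":0,"z":0,"spin":0},{"x":0,"y":0,"z":0,"spin":0},{"x":0,"y":0,"z":0,"spin":0},{"x":0,"y":0,"z":0,"spin":0},{"x":0,"y":0,"z":0,"spin":0}]' 0.0 12
```

```text
time: 3.12
ee_pos: [0.5587, -0.2608, 0.0861]
eef_rot: [0.744, 0.669, 0.001, 0.001]
ft_force: [0.2, 0.3, 0.3]
width: 0.06
time: 3.75
ee_pos: [0.5576, -0.2612, 0.0846]
eef_rot: [0.744, 0.668, 0.0, -0.0]
ft_force: [0.3, 0.4, 0.8]
width: 0.0219
```

Knob gripped (21.9 mm wide). Slide open.

```bash
python3 -m creep '[{"x":0.007,"y":-0.0008,"z":0,"spin":0},{"x":0.014,"y":-0.0016,"z":0,"spin":0},{"x":0.021,"y":-0.0024,"z":0,"spin":0},{"x":0.0265,"y":-0.003,"z":0,"spin":0},{"x":0.0265,"y":-0.003,"z":0,"spin":0},{"x":0.0265,"y":-0.003,"z":0,"spin":0}]'
```

```text
time: 4.5
ee_pos: [0.5838, -0.2641, 0.0844]
eef_rot: [0.744, 0.668, -0.0, -0.001]
ft_force: [-4.3, 3.5, 3.6]
width: 0.0218
```

```bash
python3 -m creep '[{"x":0,"y":0,"z":0,"spin":0},{"x":0,"y":0,"z":0,"spin":0},{"x":0,"y":0,"z":0.06,"spin":0},{"x":-0.026,"y":0.286,"z":0.115,"spin":8.9},{"x":-0.026,"y":0.286,"z":0.115,"spin":8.9},{"x":-0.026,"y":0.286,"z":0.115,"spin":8.9},{"x":-0.026,"y":0.286,"z":0.115,"spin":8.9},{"x":-0.026,"y":0.286,"z":0.115,"spin":8.9},{"x":-0.026,"y":0.286,"z":0.115,"spin":8.9},{"x":-0.026,"y":0.286,"z":0.115,"spin":8.9},{"x":-0.026,"y":0.286,"z":0.115,"spin":8.9}]' 0.075
python3 - <<'E'
from h import *
shot('wrist','w3'); s=r.read_state();print(s['time'],s['ee_pos'],s['eef_rot'])
E
python3 b.py w3
sed -e "s/w1.npz/w3.npz/" -e '/^# bay/,$d' m.py > m3.py; echo
```

```text
time: 5.88
ee_pos: [0.5581, 0.02, 0.1994]
eef_rot: [0.691, 0.723, -0.0, 0.0]
ft_force: [1.0, -1.4, 0.7]
width: 0.075
5.925 [0.55810561 0.02016061 0.19935774] [ 6.90682149e-01  7.23158430e-01 -2.28370306e-04  4.35528365e-05]
lip 2106 x [-88.5 -87.4 -66.  -65.1] y [-33.5 -30.7  31.   32.8] z 33.7
ply 10273 x [-97.4 -92.6  61.3 103.7] y [-41.6 -36.2  40.   41.2] z 10.7
wall17 653 x [-44.7 -43.   52.7  58.5] y [-37.  -36.2  34.5  35.4] z 25.9
heeltop 885 x [ 50.5  50.7  91.2 100.8] y [-24.5 -21.4  23.4  23.9] z 48.5
tab 1600 x [ 62.   64.4 100.1 107. ] y [-24.8 -22.8  22.3  23.5] z 54.7
knob 373 x [ 87.   87.3 101.6 102.5] y [-3.1 -0.7 10.7 11. ] z 81.7
```

View pics/w3.png

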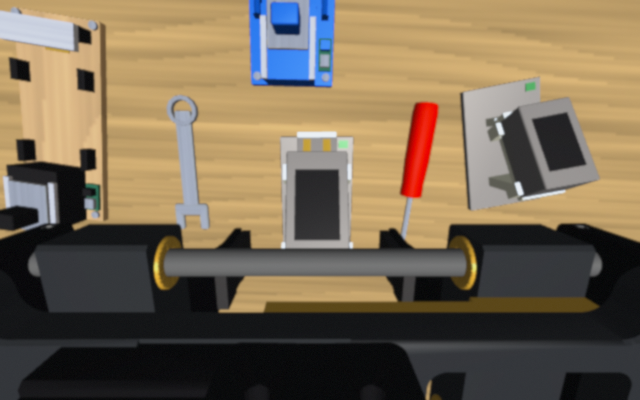

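The catch is fully open (knob x went from 69 to 94.7 mm). The pack is at (318,195), squarely between the fingers at about (240,260) and (395,260).

```bash
sed -i -e 's/reg(288,356,130,238)/reg(278,360,130,250)/' -e 's/reg(308,338,165,212)/reg(300,335,175,235)/' m3.py; python3 m3.py
```

```text
n [-0.42280313 -0.02007057  0.90599927] tilt 25.041793395609467 N 6037
rect (0.08818196505308151, 0.05601734668016434) 0.032349005341529846
top centre [0.54911714 0.0218012  0.08086565] pack_mid [0.5567276  0.02216247 0.06455767] yaw 2.7178053104229596
percentiles [[-0.04461833 -0.0273492 ]
 [ 0.04223231  0.02729426]]
```

```bash
python3 -m creep '[{"x":0,"y":0,"z":-0.05,"spin":0},{"x":0,"y":0,"z":-0.09,"spin":0},{"x":0,"y":0,"z":-0.12,"spin":0},{"x":0,"y":0,"z":-0.12,"spin":0},{"x":0,"y":0,"z":-0.12,"spin":0}]' 0.075 30 && python3 -m creep '[{"x":0,"y":0,"z":0,"spin":0},{"x":0,"y":0,"z":0,"spin":0},{"x":0,"y":0,"z":0,"spin":0},{"x":0,"y":0,"z":0,"spin":0}]' 0.0 35
```

```text
time: 6.55
ee_pos: [0.5588, 0.0211, 0.0808]
eef_rot: [0.69, 0.724, 0.001, 0.0]
ft_force: [-0.4, -0.3, -0.3]
width: 0.0749
time: 7.05
ee_pos: [0.5584, 0.0218, 0.0802]
eef_rot: [0.69, 0.724, 0.0, 0.0]
ft_force: [-1.6, 0.1, 6.0]
width: 0.0559
```

```bash
python3 -m creep '[{"x":-0.008,"y":0,"z":0.018,"spin":0},{"x":-0.017,"y":-0.001,"z":0.036,"spin":0},{"x":-0.02,"y":-0.001,"z":0.07,"spin":0},{"x":-0.02,"y":-0.001,"z":0.12,"spin":0},{"x":-0.028,"y":-0.04,"z":0.12,"spin":-2},{"x":-0.036,"y":-0.08,"z":0.12,"spin":-4},{"x":-0.044,"y":-0.13,"z":0.12,"spin":-6},{"x":-0.052,"y":-0.18,"z":0.12,"spin":-8},{"x":-0.06,"y":-0.23,"z":0.12,"spin":-9.3},{"x":-0.064,"y":-0.265,"z":0.12,"spin":-9.3},{"x":-0.064,"y":-0.276,"z":0.12,"spin":-9.3},{"x":-0.064,"y":-0.276,"z":0.12,"spin":-9.3}]'
python3 -m creep '[{"x":0,"y":0,"z":0,"spin":0}]'
python3 - <<'E'
from h import *
s=r.read_state();print(s['time'],s['ee_pos'],s['eef_rot'])
a=shot('wrist','w4');b=shot('side','s4')
cv2.imwrite('pics/v4.png',np.vstack([a['pixels'][0:260],b['pixels'][100:320]]))
E
python3 b.py w4
```

```text
time: 8.55
ee_pos: [0.4939, -0.2543, 0.1992]
eef_rot: [0.747, 0.665, -0.0, -0.0]
ft_force: [0.8, 0.1, -3.1]
width: 0.0559
time: 8.68
ee_pos: [0.4945, -0.2527, 0.1993]
eef_rot: [0.746, 0.666, 0.0, -0.0]
ft_force: [-0.2, 0.2, -1.5]
width: 0.0558
8.675 [ 0.49448655 -0.25274928  0.19930327] [ 7.45655904e-01  6.66331042e-01  1.53238183e-04 -4.39023988e-04]
lip 1718 x [-88.2 -87.3 -66.4 -65.4] y [-34.8 -32.   29.2  32. ] z 33.6
ply 2135 x [-98.1 -97.1 -38.  -26.5] y [-43.2 -41.8  38.6  40. ] z 10.5
wall17 56 x [-44.4 -44.3 -31.8 -31. ] y [-37.2 -37.1  34.2  34.4] z 25.6
heeltop 0
tab 0
knob 0
```

View pics/v4.png

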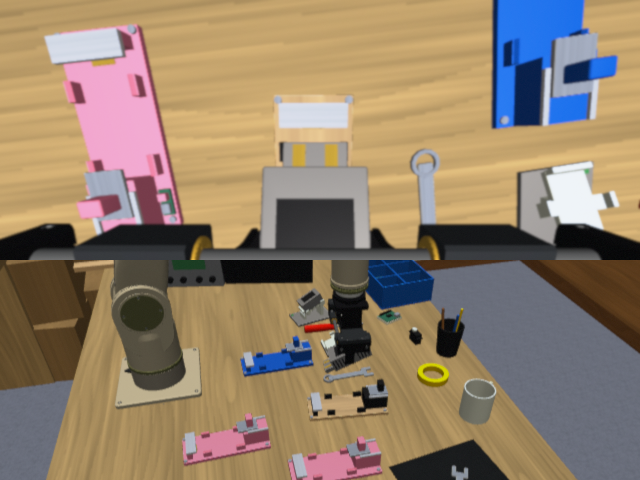

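The wrist view shows the pack held tilted at (315,210), brass tongue at (314,155) and the lip beyond at (314,115), lined up.

```bash
cat > p.py <<'E'
import sys
from h import *
c=np.load(f'pics/{sys.argv[1]}.npz');W=world(c)
u0,u1,v0,v1=map(int,sys.argv[2:6])
a=np.radians(-6.5);ux=np.array([np.cos(a),np.sin(a),0]);uy=np.array([-ux[1],ux[0],0]);B=np.array([.4891,-.2533,.010])
P=W[v0:v1,u0:u1].reshape(-1,3);P=P[np.isfinite(P).all(1)]
z0=np.median(P[:,2]);S=P
M=np.stack([ux,uy,[0,0,1]])
P=(P-B)@M.T*1000
S=((W[185:215,285:350].reshape(-1,3))-B)@M.T*1000;S=S[np.isfinite(S).all(1)]
for _ in range(5):
    m=S.mean(0);n=np.linalg.svd(S-m,full_matrices=False)[2][2];n*=np.sign(n[2]);S=P[abs((P-m)@n)<2.5]
print('n',n.round(4),'tilt',np.degrees(np.arccos(n[2])).round(2),len(S))
ey=np.cross(n,[1,0,0]);g=np.cross([0,1,0],n);g/=np.linalg.norm(g)
d=(S-m)@g;y=S[:,1];lo=np.percentile(d,.7);print('y range',np.percentile(y,[1,99]),'yaw edges')
E_=m+lo*g  # low front top edge of block
mid=E_+50*g-18*n;mid[1]=np.percentile(y,[1,99]).mean()
tip=mid-74*g-12*n
print('front top edge',E_.round(1),'mid',mid.round(1),'tip',tip.round(1),'corner',(tip-6*n).round(1))
# yaw from side edges
bins=np.linspace(np.percentile(d,5),np.percentile(d,95),12);ed=[]
for i in range(11):
    k=(d>bins[i])&(d<bins[i+1]); ed.append([bins[i:i+2].mean(),y[k].min(),y[k].max()])
ed=np.array(ed);print('yaw deg',np.degrees(np.polyfit(ed[:,0],ed[:,1],1)[0]),np.degrees(np.polyfit(ed[:,0],ed[:,2],1)[0]))
E
python3 p.py w4 255 375 150 225; python3 b.py w4 -6.0 | sed -n 1,3p;python3 - <<'E'
from h import *
c=np.load('pics/w4.npz');W=world(c).reshape(-1,3)
k=(W[:,2]>.03)&(W[:,2]<.037)&(abs(W[:,1]+.245)<.06)&(W[:,0]>.38)&(W[:,0]<.45)
R=cv2.minAreaRect((W[k,:2]*1000).astype(np.float32));print(R)
# front edge fit
A=W[k];e=[]
for y in np.arange(-.270,-.215,.004):
    q=A[abs(A[:,1]-y)<.002]; e.append([y,np.percentile(q[:,0],97)])
e=np.array(e);print('front edge yaw',-np.degrees(np.arctan(np.polyfit(e[:,0],e[:,1],1)[0])))
k=(W[:,2]>.007)&(W[:,2]<.015)&(abs(W[:,1]+.25)<.06)&(W[:,0]>.405)&(W[:,0]<.47)
A=W[k];e=[]
for x in np.arange(.41,.46,.004):
    q=A[abs(A[:,0]-x)<.002]; 
    if len(q)>5:e.append([x,q[:,1].min(),q[:,1].max()])
e=np.array(e);print('side yaw',[np.degrees(np.arctan(np.polyfit(e[:,0],e[:,i],1)[0])) for i in(1,2)])
E
```

```text
n [-0.4415 -0.001   0.8972] tilt 26.2 6285
y range [-25.60259646  28.77146165] yaw edges
front top edge [-43.4   1.6 170.8] mid [  9.4   1.6 176.7] tip [-51.7   1.6 133.3] corner [-49.    1.6 127.9]
yaw deg 0.4987176154355295 -0.6807716017332877
lip 1718 x [-88.3 -87.4 -66.3 -65.3] y [-34.1 -31.4  29.8  32.7] z 33.6
ply 2135 x [-98.2 -97.1 -37.8 -26.5] y [-42.7 -41.2  39.2  40.5] z 10.5
wall17 56 x [-44.7 -44.6 -32.  -31.3] y [-37.  -36.8  34.5  34.7] z 25.6
((413.4612731933594, -244.8631591796875), (67.87564849853516, 22.872949600219727), 83.58531188964844)
front edge yaw -6.489695333833345
side yaw [np.float64(-6.226502247702747), np.float64(-6.455354675418274)]
```

```bash
python3 -m creep '[{"x":-0.0016,"y":-0.0002,"z":-0.03,"spin":0},{"x":-0.0016,"y":-0.0002,"z":-0.06,"spin":0},{"x":-0.0016,"y":-0.0002,"z":-0.09,"spin":0},{"x":-0.0016,"y":-0.0002,"z":-0.11,"spin":0},{"x":-0.0016,"y":-0.0002,"z":-0.118,"spin":0},{"x":-0.0016,"y":-0.0002,"z":-0.118,"spin":0},{"x":-0.0016,"y":-0.0002,"z":-0.118,"spin":0},{"x":-0.0016,"y":-0.0002,"z":-0.118,"spin":0}]'
python3 - <<'E'
from h import *
c=shot('wrist','w5');s=r.read_state();print(s['time'],s['ee_pos'],s['eef_rot'],s['ft_force'])
E
python3 p.py w5 255 375 150 225;python3 b.py w5|sed -n 1,3p
```

```text
time: 9.78
ee_pos: [0.4929, -0.2547, 0.0824]
eef_rot: [0.746, 0.666, 0.0, 0.0]
ft_force: [-0.9, 0.1, -1.7]
width: 0.056
9.825 [ 0.49282746 -0.25464447  0.08221847] [7.46284542e-01 6.65626847e-01 3.65110437e-04 3.87084269e-04] [ 1.26783206  0.29423029 -1.75919168]
n [-0.4437  0.0009  0.8962] tilt 26.34 6271
y range [-27.57775064  26.76872434] yaw edges
front top edge [-44.7  -0.5  53.8] mid [ 8.1 -0.4 59.8] tip [-52.9  -0.4  16.2] corner [-50.2  -0.4  10.9]
yaw deg 0.5690714472228785 0.05805953772695887
lip 5677 x [-88.5 -87.4 -49.3 -46.4] y [-34.6 -31.3  28.3  31.7] z 33.6
ply 4789 x [-98.4 -97.4 -23.7  -2.9] y [-43.1 -42.   39.2  40.2] z 10.6
wall17 162 x [-44.9 -44.7 -34.9 -31.7] y [-37.4 -36.8  34.2  34.5] z 25.4
```

View pics/w5.png

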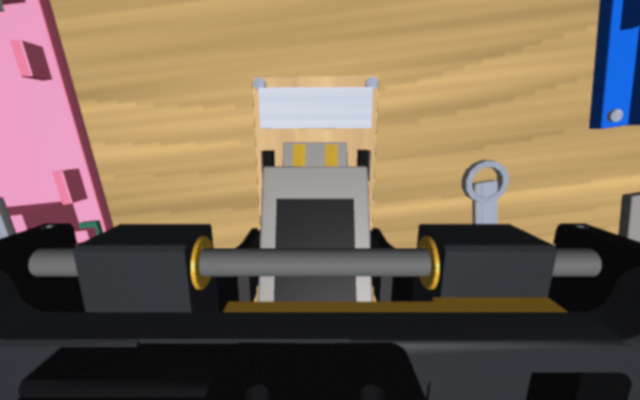

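```bash
python3 -m creep '[{"x":-0.0036,"y":0.0005,"z":-0.0019,"spin":0},{"x":-0.0072,"y":0.001,"z":-0.0038,"spin":0},{"x":-0.0109,"y":0.0015,"z":-0.0057,"spin":0},{"x":-0.0145,"y":0.002,"z":-0.0076,"spin":0},{"x":-0.0181,"y":0.0025,"z":-0.0095,"spin":0},{"x":-0.0181,"y":0.0025,"z":-0.0095,"spin":0},{"x":-0.0181,"y":0.0025,"z":-0.0095,"spin":0}]'
python3 - <<'E'
from h import *
c=shot('wrist','w6');s=r.read_state();print(s['time'],s['ee_pos'],s['ft_force'],s['torque'])
E
python3 p.py w6 255 375 130 225
```

```text
time: 10.7
ee_pos: [0.4744, -0.252, 0.0721]
eef_rot: [0.746, 0.666, 0.0, -0.0]
ft_force: [0.2, 0.2, -2.7]
width: 0.056
10.75 [ 0.47434764 -0.25201715  0.07206144] [ 0.26247932 -0.5818909  -1.39666853] [-0.01646095 -0.01495402  0.03604348]
n [-4.409e-01  5.000e-04  8.976e-01] tilt 26.16 6282
y range [-27.14071704  27.29141817] yaw edges
front top edge [-63.5   0.1  43.6] mid [-10.7   0.1  49.5] tip [-71.8   0.1   6.1] corner [-69.2   0.1   0.7]
yaw deg 0.2851787709672583 0.19496181201237686
```

```bash
python3 -m creep '[{"x":0,"y":0,"z":0,"spin":0},{"x":0.0026,"y":-0.0003,"z":-0.0034,"spin":0},{"x":0.0052,"y":-0.0006,"z":-0.0067,"spin":0},{"x":0.0068,"y":-0.0008,"z":-0.0095,"spin":0},{"x":0.0083,"y":-0.0009,"z":-0.0121,"spin":0},{"x":0.0083,"y":-0.0009,"z":-0.0121,"spin":0}]' 0.0 10
python3 - <<'E'
from h import *
c=shot('wrist','w7');s=r.read_state();print(s['time'],s['ee_pos'],s['ft_force'],s['torque'])
E
python3 p.py w7 255 375 130 225
```

```text
time: 11.5
ee_pos: [0.4826, -0.2529, 0.0597]
eef_rot: [0.746, 0.666, -0.0, -0.0]
ft_force: [-0.4, 0.1, -2.1]
width: 0.0558
11.55 [ 0.48242702 -0.25285923  0.05973283] [ 0.09678981 -0.11657939 -1.85770069] [ 0.02322006 -0.00271993  0.01527452]
n [-2.463e-01  3.000e-04  9.692e-01] tilt 14.26 6344
y range [-27.10637829  27.34615874] yaw edges
front top edge [-55.2   0.1  41.1] mid [-2.4  0.1 35.9] tip [-71.1   0.1   6.1] corner [-69.6   0.1   0.3]
yaw deg -0.3731849179797524 0.198802480343321
```

```bash
python3 -m creep '[{"x":0.0004,"y":0,"z":-0.0026,"spin":0},{"x":0.0009,"y":-0.0001,"z":-0.0052,"spin":0},{"x":0.0018,"y":-0.0002,"z":-0.0082,"spin":0},{"x":0.0027,"y":-0.0003,"z":-0.0113,"spin":0},{"x":0.0027,"y":-0.0003,"z":-0.0113,"spin":0}]' 0.0 10
python3 - <<'E'
from h import *
c=shot('wrist','w8');s=r.read_state();print(s['time'],s['ee_pos'],s['ft_force'],s['torque'])
E
python3 p.py w8 255 375 130 225
```

```text
time: 12.18
ee_pos: [0.4851, -0.2531, 0.0482]
eef_rot: [0.746, 0.666, -0.0, -0.0]
ft_force: [-0.5, -0.3, -2.1]
width: 0.056
12.225 [ 0.48495383 -0.25312498  0.04830083] [-0.95338095 -0.71829478 -3.57987336] [-0.0012008   0.04163384 -0.02710338]
n [-7.510e-02  5.000e-04  9.972e-01] tilt 4.31 5995
y range [-26.98230761  27.39155792] yaw edges
front top edge [-51.4   0.2  37.7] mid [-0.2  0.2 23.6] tip [-73.1   0.2   6. ] corner [-72.6   0.2   0. ]
yaw deg 0.23222191537994163 -1.0195395170119015
```

```bash
python3 -m creep '[{"x":0.0003,"y":0,"z":-0.003,"spin":0},{"x":0.0006,"y":-0.0001,"z":-0.0055,"spin":0},{"x":0.0008,"y":-0.0001,"z":-0.0075,"spin":0},{"x":0.0008,"y":-0.0001,"z":-0.0075,"spin":0},{"x":0.0008,"y":-0.0001,"z":-0.0075,"spin":0}]' 0.0 10
python3 - <<'E'
from h import *
c=shot('wrist','w9');s=r.read_state();print(s['time'],s['ee_pos'],s['ft_force'],s['torque'])
E
python3 p.py w9 255 375 130 225
```

```text
time: 12.85
ee_pos: [0.4868, -0.2534, 0.042]
eef_rot: [0.746, 0.666, 0.001, 0.0]
ft_force: [-0.7, 1.1, 7.4]
width: 0.0559
12.9 [ 0.48680588 -0.25341945  0.04193575] [-0.32984915  1.18632856  8.71542992] [0.42283748 0.19996744 0.03318134]
n [-0.0202  0.      0.9998] tilt 1.16 6028
y range [-26.99065308  27.17283989] yaw edges
front top edge [-49.7   0.1  36.3] mid [ 0.7  0.1 19.3] tip [-73.1   0.1   5.9] corner [-72.9   0.1  -0.1]
yaw deg -1.0696782221672119 1.5529598958739075
```

```bash
python3 -m creep '[{"x":-0.0006,"y":0.0001,"z":0,"spin":0},{"x":-0.0012,"y":0.0001,"z":-0.001,"spin":0},{"x":-0.0012,"y":0.0001,"z":-0.001,"spin":0},{"x":-0.0012,"y":0.0001,"z":-0.001,"spin":0}]' 0.0 10
python3 -m creep '[{"x":0,"y":0,"z":0,"spin":0},{"x":0,"y":0,"z":0,"spin":0},{"x":0,"y":0,"z":0.04,"spin":0},{"x":0,"y":0,"z":0.09,"spin":0},{"x":0,"y":0,"z":0.09,"spin":0},{"x":0,"y":0,"z":0.09,"spin":0}]' 0.072
python3 - <<'E'
from h import *
c=shot('wrist','w10');s=r.read_state();print(s['time'],s['ee_pos'],s['ft_force'],s['torque'])
E
python3 p.py w10 255 375 90 225
```

```text
time: 13.4
ee_pos: [0.4867, -0.2534, 0.0415]
eef_rot: [0.746, 0.666, 0.001, 0.001]
ft_force: [2.2, 1.6, 10.1]
width: 0.0559
time: 14.15
ee_pos: [0.4846, -0.2529, 0.1295]
eef_rot: [0.746, 0.666, -0.0, -0.0]
ft_force: [0.6, 1.0, -0.2]
width: 0.0721
14.2 [ 0.48425276 -0.25286205  0.12901015] [ 0.38529014  0.28951169 -0.25651262] [-0.00266962 -0.01555872 -0.01574703]
n [-0.0079 -0.      1.    ] tilt 0.45 4671
y range [-27.19738216  27.27572646] yaw edges
front top edge [-49.5   0.1  36.5] mid [ 0.6  0.  18.9] tip [-73.3   0.    6.3] corner [-73.2   0.    0.3]
yaw deg 0.11355933195238181 -0.23637450449945288
```

View pics/w10.png

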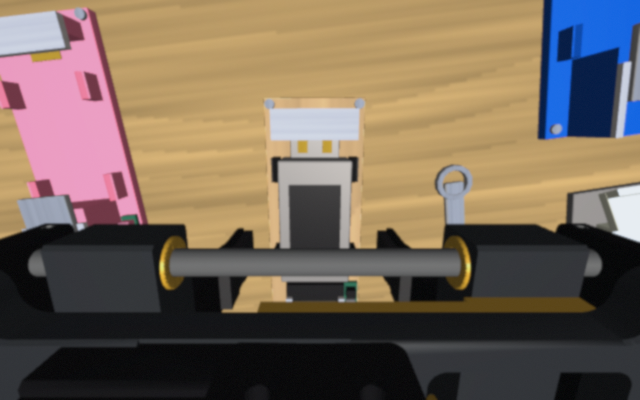

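```bash
python3 -m creep '[{"x":0.05,"y":-0.0055,"z":0,"spin":0},{"x":0.099,"y":-0.011,"z":0,"spin":0},{"x":0.099,"y":-0.011,"z":0,"spin":0},{"x":0.099,"y":-0.011,"z":0,"spin":0},{"x":0.099,"y":-0.011,"z":-0.023,"spin":0},{"x":0.099,"y":-0.011,"z":-0.046,"spin":0},{"x":0.099,"y":-0.011,"z":-0.046,"spin":0},{"x":0.099,"y":-0.011,"z":-0.046,"spin":0}]' 0.06 12
python3 -m creep '[{"x":0,"y":0,"z":0,"spin":0},{"x":0,"y":0,"z":0,"spin":0},{"x":0,"y":0,"z":0,"spin":0},{"x":0,"y":0,"z":0,"spin":0}]' 0.0 12
```

```text
time: 15.2
ee_pos: [0.5837, -0.2646, 0.0851]
eef_rot: [0.747, 0.665, 0.0, 0.0]
ft_force: [-0.2, 0.7, 1.0]
width: 0.06
time: 15.7
ee_pos: [0.584, -0.2642, 0.0843]
eef_rot: [0.746, 0.666, 0.0, -0.0]
ft_force: [-0.8, 1.2, 0.4]
width: 0.028
```

```bash
python3 -m creep '[{"x":0,"y":0,"z":0,"spin":0},{"x":0,"y":0,"z":0,"spin":0}]' 0.0 12
python3 -m creep '[{"x":-0.007,"y":0.0008,"z":0,"spin":0},{"x":-0.014,"y":0.0016,"z":0,"spin":0},{"x":-0.021,"y":0.0024,"z":0,"spin":0},{"x":-0.027,"y":0.003,"z":0,"spin":0},{"x":-0.027,"y":0.003,"z":0,"spin":0},{"x":-0.027,"y":0.003,"z":0,"spin":0}]'
```

```text
time: 15.95
ee_pos: [0.584, -0.2641, 0.0842]
eef_rot: [0.746, 0.666, 0.0, -0.0]
ft_force: [-0.3, 1.2, 0.5]
width: 0.0218
time: 16.7
ee_pos: [0.5573, -0.2611, 0.0844]
eef_rot: [0.746, 0.666, 0.0, 0.0]
ft_force: [5.1, 0.7, -1.9]
width: 0.0219
```

```bash
python3 -m creep '[{"x":0,"y":0,"z":0,"spin":0},{"x":0,"y":0,"z":0,"spin":0},{"x":0,"y":0,"z":0.05,"spin":0},{"x":0,"y":0.05,"z":0.11,"spin":0},{"x":0,"y":0.10,"z":0.17,"spin":0},{"x":0,"y":0.12,"z":0.21,"spin":0},{"x":0,"y":0.12,"z":0.21,"spin":0},{"x":0,"y":0.12,"z":0.21,"spin":0},{"x":0,"y":0.12,"z":0.21,"spin":0}]' 0.06
python3 - <<'E'
from h import *
c=shot('wrist','w11');s=r.read_state();print(s['time'],s['ee_pos'],s['ft_force'])
E
python3 b.py w11
```

```text
time: 17.82
ee_pos: [0.5561, -0.1423, 0.2926]
eef_rot: [0.747, 0.665, -0.001, -0.001]
ft_force: [0.7, -0.3, -0.6]
width: 0.06
17.875 [ 0.55610874 -0.14231522  0.29252313] [-0.38427528 -0.10253289 -0.11248295]
lip 1135 x [-88.5 -87.4 -66.1 -65. ] y [-35.  -32.3  29.2  32. ] z 33.6
ply 1852 x [-97.7 -96.3 100.3 109.2] y [-42.9 -40.7  40.2  40.7] z 10.6
wall17 218 x [-43.9 -42.6  49.7  56.5] y [22.6 26.1 34.2 34.7] z 25.9
heeltop 1247 x [ 20.5  21.8 106.5 109.4] y [-28.2 -25.2  23.1  25.9] z 47.4
tab 971 x [ 38.7  40.1 101.  108.1] y [-24.7 -23.3  21.6  23. ] z 54.7
knob 264 x [61.1 61.5 76.7 77.2] y [-11.4 -10.4   9.7  10.1] z 82.3
```

View pics/w11.png

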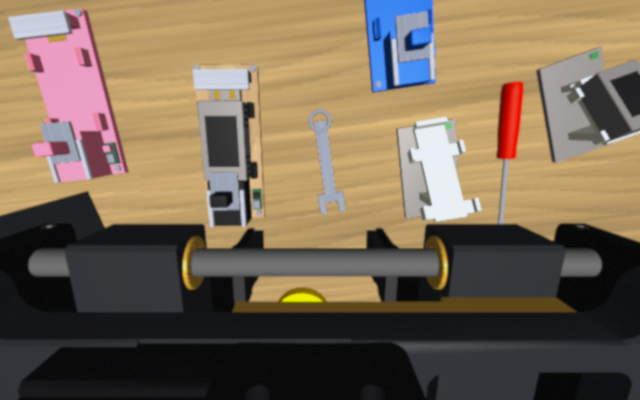

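The pack sits at (222,140) in the bay, tongue under the lip, and the tab and knob at (222,195) are back at their starting x (38.7 / 69 mm). One last flatness check, then I hand in.

```bash
python3 - <<'E'
from h import *
c=np.load('pics/w11.npz');W=world(c)
a=np.radians(-6.45);M=np.array([[np.cos(a),np.sin(a),0],[-np.sin(a),np.cos(a),0],[0,0,1]])
P=((W[95:180,190:255].reshape(-1,3)-[.4891,-.2533,.010])@M.T)*1000
S=P[(abs(P[:,2]-36.5)<3)&(abs(P[:,0])<54)&(abs(P[:,1])<32)];m=S.mean(0);n=np.linalg.svd(S-m,full_matrices=False)[2][2]
print('tilt',np.degrees(np.arccos(abs(n[2]))),'top z',np.median(S[:,2]),'x',np.percentile(S[:,0],[1,99]),'y',np.percentile(S[:,1],[1,99]))
r.close_job();print(r.read_state()['time'])
E
```

```text
tilt 0.1799250193493073 top z 36.77423563247491 x [-48.55348022  46.20858016] y [-27.14607458  27.79712   ]
the job is handed in; nothing more can be done
the job is handed in; nothing more can be done
```

The tongued pack is loaded flat in the bay with its tongue under the lip, and the catch is shut over it. I handed the job in at about 18 s. No verdict is reported, so the results below are my own camera checks.

I slid the catch open by its knob and took the pack out of its cradle square to the slope, still tilted about 26°. I fed the tongue under the lip (tip measured at bay x −71.8 mm, z 6.1 mm), rocked the pack down in a light grip, released it, and slid the catch shut.

| Check | Measured | Required |
|---|---|---|
| Pack tilt (after shutting) | 0.2° | under 2.3° |
| Pack height | about 0.8 mm above the loaded place; the camera read other known heights about 0.6 mm high | within 2.5 mm |
| Pack position along the bay | +0.6 mm (just before shutting) | within 3 mm |
| Pack position across the bay | +0.3 mm | within 3 mm |
| Catch | knob and tab back within about 0.2 mm of their starting places | shut to within 5 mm |

- **End position:** the gripper was open and clear of everything.
- **Other objects:** the blunt pack, wrench and screwdriver looked undisturbed in the last view. I did not measure them. The circuit board, tape and motor block were not checked again; the arm never worked near them.
- **Weaker checks:** in the final view, the pack's far end was partly hidden by the catch tab. Its position along the bay therefore rests on the look taken just before shutting, plus the front edge, which read about 1 mm toward the catch end.
- **Discrepancy:** a mid-rock check showed the pack about 1.4 mm toward the catch end compared with plan, which I corrected before it lay flat.

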